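Reset the belt sander's guard interlock

ROBOT

A 6-joint arm with a two-finger parallel gripper is mounted at the origin on the work surface. World frame = base frame: x ahead of the robot, y to its left, z up, the work surface at z = 0. Lengths are in m, angles in rad, forces in N, time in s.
With the tool pointing down it reaches from about 0.375 to 0.975 m from the base axis. Payload 3.8 kg.
Tool frame: the origin (TCP) lies at the very end of the fingers, on their centre line; the grasp point (between the pads) lies 19 mm behind it; z points along the fingers, y is the line along which they close (so a half turn about z gives the same grasp; the last joint's range is limited). The gripper opens to 85 mm and grips with 20 to 120 N. Pads are 22 mm wide; open, the fingers measure 114 mm over their backs; the gripper's body (76 mm by 85 mm) begins 54 mm behind the grasp point. The pads swing forward as they close: fully open they stand 13 mm farther back than shut.
Start: joints at [1.191, 0.264, 1.604, -0, 1.274, -0.037], TCP at [0.227, 0.636, 0.231] pointing down, gripper open.
Joint ranges: [-2.63, 2.63], [-0.94, 2.18], [0.31, 2.57], [-1.31, 4.45], [0, 2.66], [-2.55, 2.55]. Speed limits (rad/s): [2.57, 2.57, 3.14, 3.14, 3.14, 3.14].

INTERFACE

Orientations are given as a rotation vector (axis times angle).
In Python, from workcell import monitor, viewer, job gives the robot as it stands. The module is installed in compiled form; this text tells all that it offers.
- The arm moves only by the tool step_arm, never from a script. Its argument "series" is one flat list of numbers, 4 for each row, row after row: the shift along the tool's x, y, z in m, then the turn about the tool's z in rad. A call has 1 to 8 rows; each row is the pose to reach, as a shift and turn from the pose commanded when the call began, along the tool's axes at that moment; what a row does not reach only later rows make up. A row lasts 1/8 s, in which the tool goes at most 62.5 mm and 10.7 degrees, less where a joint would pass 70% of its speed; a pose out of reach is approached as far as the arm can. A call with a gripper value outside its range is refused whole. "gripper" is the opening, from 0 (shut) to 1 (fully open), set as the call begins (left out, the last holds). The fingers move at their own pace and stop on an object; "newtons" is the grip in N (left out, the last holds). Time passes only in rows, so rows that repeat a pose let the fingers close. It gives the time, the measured TCP pose, the force, the opening and the grip force at its end, in the units of the state.
- monitor.read_state(): the state, without advancing time (a new reading comes with each control period).
- viewer.read_camera(name): name is "scene" or "top"; returns a dict with "image" (480x640x3 uint8, red, green, blue), "intrinsics" (3x3 intrinsics, pixels), "distortion" ([k1, k2, p1, p2, k3] as OpenCV has them; the pictures are not rectified), "T" (4x4, takes a point from camera to world coordinates). Camera axes: x right, y up, looking along -z (the intrinsics and any distortion apply to the point x, -y, -z); pixel columns grow to the right and rows downward; lengths in m; the calibration is good to about 2 mm. A picture is of the moment at which its call begins. There is no depth.
- job.finish_job(): hands the job in; it is judged then, once.
Trained networks look in a picture, given as the dict that the camera call returned (one of the last four; its "shot" number tells which), for a name from the list of things; names that differ only in an ending like _2 or _b are one class to them, and where a whole thing is asked for, a point or a joint stands for the part that bears it (a point fixed in the world has none). Each returns a list of dicts, best first, with "score" (0 to 1); they miss things now and then, are a little off and sometimes report something else, mostly with a low value. They report only what shows in the picture. A call takes as long as a camera call.
- viewer.boxes_of(picture, label): "extent" ([centre column, centre row, width, height] in pixels, round what is visible of it).
- viewer.spot_point(picture, label): "point" ([column, row] in pixels: a listed point, or the origin of a listed thing).
The state is a dict: "time": time; "q": joint angles; "joint_vel": joint speeds; "joint_torque": joint torques, N m; "tool_pos": TCP position; "tcp_rot": TCP orientation; "wrist_force": force on the tool from outside, world axes, zero at the start; "torque": the same for the moment, N m; "width": opening from 0.0 (shut) to 1.0 (fully open); "grip_force": force on a finger pad.
Only numpy, scipy, OpenCV 4.12 (cv2) and the standard library are available. Lean on these libraries where they do the work, as an engineer would, in place of code of your own. Each camera call takes 0.05 s, during which the arm holds its last target. There are 200 camera calls.

TASK

Reset the belt sander at its green control box: with a fingertip, push the orange interlock slide fully home towards the grey receiver, then press the two yellow reset buttons well down together, one fingertip on each, hold both down for two seconds without a break, and let them come back up. Never press one yellow button without the other, nor press the pair before the slide is home, and do not press the red stop button or the blue box's white buttons. Nothing is to be picked up: leave all the loose things where they are.

Things in the scene. Friction and masses are not known exactly. Their poses are not given: they have to be found in the camera images.
- sander_box: The belt sander's control box: pale green, fixed, 150 mm (its x) x 210 mm (its y) x 60 mm tall, turned about the vertical; origin under its centre, z up. On its flat lid, in its own frame: yellow reset buttons at x +15, y +10 and -50 mm; red stop button at x +30, y +72 mm; orange slide running along y at x -50 mm towards a grey block.
- receiver (a point): Middle of the top of the grey receiver block fixed on the green box, 40 x 40 mm, its top 90 mm above the table (30 mm above the lid); the orange slide is pushed towards it.
- reset_pair (a point): Point midway between the two yellow buttons at the height of their unpressed tops, 86 mm above the table. Orientation is that of the green box: the buttons lie 30 mm either side of it along its y axis (60 mm between centres), so the two fingertips must be about 60 mm apart, centre to centre.
- reset_left (a joint): Round yellow push button, 28 mm diameter, spring return; joint value = depth pressed in m, 0 up, 10 mm fully down; needs about 1.5 N to start moving and 5 N fully down. The one at +y on the green box.
- reset_right (a joint): Round yellow push button, 28 mm diameter, spring return; joint value = depth pressed in m, 0 up, 10 mm fully down; needs about 1.5 N to start moving and 5 N fully down. The one at -y on the green box.
- reset_left_top (a point): Centre of the top face of the +y yellow button (28 mm diameter), which moves with the button; unpressed it lies 86 mm above the table (26 mm above the lid of its box). Its black housing is 44 mm across and 12 mm high.
- reset_right_top (a point): Centre of the top face of the -y yellow button (28 mm diameter), which moves with the button; unpressed it lies 86 mm above the table (26 mm above the lid of its box). Its black housing is 44 mm across and 12 mm high.
- interlock (a joint): Position in m of the orange guard-interlock slide along the green box's +y: 0 fully out, 0.060 fully home (a hard stop, its front then 7 mm short of the grey receiver, its steel pin inside it). Starts somewhere from 0 to 0.030. It drags with about 2 N of friction and stays where it is left.
- interlock_push (a point): Centre of the face of the orange slide to push on, away from the grey receiver, 84 mm above the table; push along the green box's +y (axes are the box's). The orange head is 32 mm (x) x 16 mm (y), 74 to 94 mm above the table. The rail under it is 26 mm wide, its top at 66 mm, and reaches 32 mm beyond the push face when fully out; the lid is at 60 mm.
- sander_stop (a joint): Red stop button on the green box, 30 mm diameter, top 82 mm above the table; joint value = depth pressed in m, 0 up, 6 mm fully down. Not to be pressed.
- grinder_box: The bench grinder's control box: blue, fixed to the table, 130 x 170 x 60 mm; origin under its centre, z up. It carries two white buttons (28 mm diameter, tops 86 mm above the table, at its x +20, y +30 and -30 mm) and a black dial. Not part of the job. The green and the blue box may each stand on the left or on the right.
- grinder_left (a joint): Round white push button, 28 mm diameter, spring return; joint value = depth pressed in m, 0 up, 10 mm fully down; needs about 1.5 N to start moving and 5 N fully down. On the blue box; not to be pressed.
- grinder_right (a joint): Round white push button, 28 mm diameter, spring return; joint value = depth pressed in m, 0 up, 10 mm fully down; needs about 1.5 N to start moving and 5 N fully down. On the blue box; not to be pressed.
- drift: loose brass drift pin, 16 mm diameter, 50 mm tall, standing on the green box behind the yellow buttons; origin at the centre of its foot. Leave it where it is.
- red_jar: loose red jar with black cap, 56 mm diameter, 85 mm tall, on the table just behind the green box; origin under its centre. Leave it where it is.
- blank: loose knife blank, 195 mm long, 28 mm wide, 11 mm thick, steel blade and dark wood handle, lying on the table nearest the robot; origin under its middle, x axis towards the blade's tip. Leave it where it is.
- tin: loose tin can with white paper label, 72 mm diameter, 100 mm tall, beyond the gap between the two boxes; origin under its centre. Leave it where it is.
- screwdriver: loose screwdriver with a red handle, 200 mm long, lying on the table near the robot on its left; origin under its middle. Leave it where it is.
- sand_block: loose cork sanding block, 45 x 90 x 26 mm, on the table just behind the blue box; origin under its centre. Leave it where it is.
- tape: loose yellow tape measure, 65 x 38 x 60 mm, standing on the table near the robot on its right; origin under its centre. Leave it where it is.

How it is judged:
By the outcome, as a careful person would: the job done as asked, in the order asked, and still so for the second after the job is handed in, with the robot touching nothing.
It also fails if it takes over 42 s, if anything falls off the work surface, if the arm or the gripper's body presses on something with over 40 N, if the wrist force passes 120 N, or if a joint passes its speed limit or range.

## Working session

There is one attempt and no reset: what is moved stays moved. The work goes in short steps, Python scripts to look and compute and a tool call to move; the robot and the scene stay as the last step left them, time stands still between calls to the robot, and variables do not carry over. Pictures are saved under pics/ and viewed, at most 10 in all, crops included, and the job is handed in when it is done.

Besides the shell and the picture viewer there is one more tool, called after "Request:" as a command line: name --argument value ..., lists and objects as JSON in quotes. step_arm: Moves the arm, as the interface text tells. Its arguments: {"type":"object","properties":{"series":{"type":"array"},"gripper":{"type":"number"},"newtons":{"type":"number"}},"required":["series"]}

```bash
mkdir -p pics; cat > h.py <<'E'
import numpy as np, cv2
from workcell import monitor, viewer, job
def ray(p,uv):
    n=cv2.undistortPoints(np.array([[uv]],float),np.array(p["intrinsics"],float),np.array(p["distortion"],float))[0,0]
    T=np.array(p["T"]); return T[:3,3],T[:3,:3]@np.array([n[0],-n[1],-1.])
def atz(p,uv,z):
    o,d=ray(p,uv); return o+d*(z-o[2])/d[2]
E
python3 - <<'E'
from h import *
for c in ("top","scene"):
    p=viewer.read_camera(c); cv2.imwrite(f"pics/{c}0.png",p["image"][:,:,::-1])
    print(c,np.round(np.array(p["T"])[:3,3],3))
    for n,z in (("sander_box",0),("receiver",.09),("reset_pair",.086),("reset_left_top",.086),("reset_right_top",.086),("interlock_push",.084),("drift",.06),("grinder_box",0),("red_jar",0),("tin",0)):
        r=viewer.spot_point(p,n)[:2]
        for x in r: print(n,round(x["score"],2),np.round(x["point"]),np.round(atz(p,x["point"],z),4))
s=monitor.read_state();print(s["tool_pos"],s["tcp_rot"],s["time"])
E
```

```text
top [ 0.328 -0.004  1.13 ]
sander_box 0.88 [397. 242.] [ 0.5388 -0.1871  0.    ]
receiver 0.86 [387. 256.] [ 0.4894 -0.15    0.09  ]
reset_pair 0.87 [407. 222.] [ 0.5708 -0.1988  0.086 ]
reset_left_top 0.54 [396. 225.] [ 0.5638 -0.1725  0.086 ]
reset_right_top 0.68 [424. 225.] [ 0.5634 -0.2378  0.086 ]
interlock_push 0.67 [416. 255.] [ 0.4942 -0.2166  0.084 ]
drift 0.39 [408. 213.] [ 0.5972 -0.2066  0.06  ]
grinder_box 0.9 [260. 232.] [0.5686 0.1516 0.    ]
red_jar 0.76 [399. 198.] [ 0.6513 -0.1978 -0.    ]
tin 0.89 [319. 158.] [0.7611 0.0023 0.    ]
tin 0.65 [405. 211.] [ 0.6172 -0.2119  0.    ]
scene [ 1.212 -0.285  0.774]
sander_box 0.76 [240. 289.] [ 0.5542 -0.1836  0.    ]
receiver 0.67 [245. 237.] [ 0.4959 -0.1436  0.09  ]
reset_pair 0.64 [226. 269.] [ 0.5647 -0.2058  0.086 ]
reset_left_top 0.6 [236. 265.] [ 0.5633 -0.1829  0.086 ]
reset_right_top 0.69 [213. 271.] [ 0.5608 -0.2315  0.086 ]
reset_right_top 0.42 [245. 237.] [ 0.4916 -0.1416  0.086 ]
interlock_push 0.69 [211. 273.] [ 0.5631 -0.2353  0.084 ]
interlock_push 0.61 [209. 250.] [ 0.4953 -0.2236  0.084 ]
drift 0.73 [229. 288.] [ 0.5951 -0.2107  0.06  ]
drift 0.48 [210. 272.] [ 0.5355 -0.2344  0.06  ]
grinder_box 0.9 [376. 251.] [0.5753 0.1448 0.    ]
red_jar 0.64 [247. 331.] [ 0.667  -0.2026  0.    ]
tin 0.94 [354. 335.] [ 0.7641 -0.0101  0.    ]
[0.22687912 0.6357016  0.23126591] [ 5.35847400e-01  3.09555056e+00 -8.62147552e-05] 1.1
```

```bash
python3 - <<'E'
import cv2,numpy as np
a=cv2.imread("pics/top0.png")[175:300,345:470];b=cv2.imread("pics/scene0.png")[205:330,165:290]
cv2.imwrite("pics/crop0.png",np.hstack([cv2.resize(x,(400,400),interpolation=cv2.INTER_CUBIC) for x in(a,b)]))
E
```

```text
(no output)
```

View pics/crop0.png

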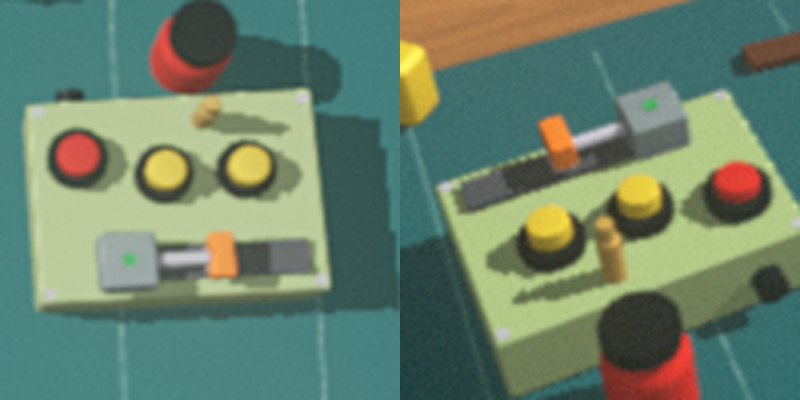

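View pics/scene0.png

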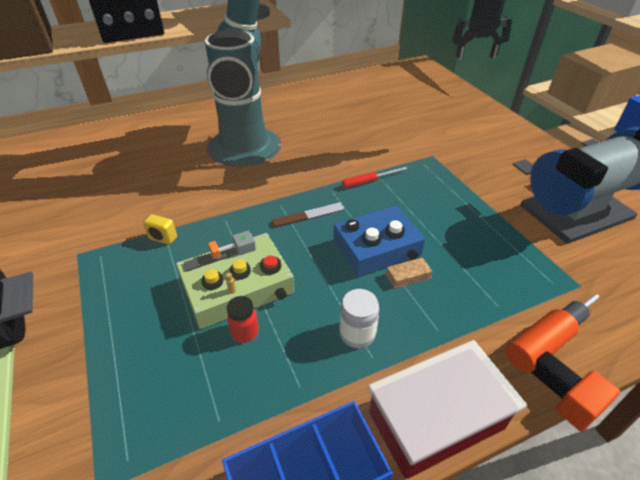

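```bash
cat >> h.py <<'E'
def proj(p,X):
    T=np.array(p["T"]); c=(np.atleast_2d(X)-T[:3,3])@T[:3,:3]; c=c*[1,-1,-1]
    return cv2.projectPoints(c,np.zeros(3),np.zeros(3),np.array(p["intrinsics"],float),np.array(p["distortion"],float))[0][:,0]
E
python3 - <<'E'
from h import *
from scipy.optimize import least_squares
P=[viewer.read_camera(c) for c in("top","scene")]
obs=[[(170,166),(250,163),(80,154),(129,259),(32,110),(303,95),(323,283),(47,295)],
     [(641,188),(549,227),(738,178),(650,104),(None,None),(503,334),(445,187),(721,97)]]
off=[(345,175,0),(165,205,400)]
def loc(i): 
    a,b=.075-i,.105-i
    return np.array([(.015,.010,.086),(.015,-.050,.086),(.030,.072,.082),(-.050,np.nan,.09),(a,b,.06),(a,-b,.06),(-a,-b,.06),(-a,b,.06)])
def W(v,L):
    c,s=np.cos(v[2]),np.sin(v[2]); return L@np.array([[c,s,0],[-s,c,0],[0,0,1]])+[v[0],v[1],0]
def res(v,cams=(0,1)):
    L=loc(v[3]); L[3,1]=v[4]; r=[]
    for k in cams:
        pr=proj(P[k],W(v,L)); 
        for q,o in zip(pr,obs[k]):
            if o[0] is None: r+= [0,0];continue
            r+=list(q-[off[k][0]+(o[0]-off[k][2]+.5)/3.2-.5,off[k][1]+(o[1]+.5)/3.2-.5])
    return np.array(r)
for cams in((0,),(1,),(0,1)):
    f=least_squares(lambda v:res(v,cams),[.55,-.19,0,.008,.03],loss="soft_l1",x_scale=[.1,.1,.1,.01,.1]);v=f.x
    print(cams,np.round(v,4)); print(np.round(res(v,cams).reshape(-1,8,2),1).tolist())
np.save("pose.npy",v)
# orange top centre, z .094
for k,o in((0,(223,246)),(1,(557,128))):
    uv=(off[k][0]+(o[0]-off[k][2]+.5)/3.2-.5,off[k][1]+(o[1]+.5)/3.2-.5)
    w=atz(P[k],uv,.094)-[v[0],v[1],0]; c,s=np.cos(v[2]),np.sin(v[2]); print("orange local",c*w[0]+s*w[1],-s*w[0]+c*w[1])
print("pair",W(v,np.array([[.015,-.02,.086]])))
E
```

```text
(0,) [ 0.5437 -0.1857  0.0453  0.0051  0.0428]
[[[-1.0, 0.5], [0.2, 0.1], [-0.5, -0.3], [-0.0, -0.1], [0.7, -0.1], [0.3, 0.0], [0.1, -0.4], [-0.0, 0.4]]]
(1,) [ 0.5483 -0.1874  0.0456  0.0067  0.0421]
[[[-0.7, 0.3], [-0.3, -1.9], [-0.2, -0.5], [0.2, 0.7], [0.0, 0.0], [0.2, 0.5], [0.6, 0.4], [0.2, -0.3]]]
(0, 1) [ 0.545  -0.1862  0.0494  0.0055  0.0425]
[[[-0.8, -0.0], [0.4, -0.6], [-0.3, -0.7], [0.5, -0.7], [0.9, -0.4], [0.2, -0.5], [0.3, -1.3], [0.5, -0.2]], [[-0.6, -0.9], [-0.1, -3.1], [-0.2, -1.8], [0.3, -0.5], [0.0, 0.0], [0.1, -0.2], [0.1, -0.9], [0.3, -2.0]]]
orange local -0.046590684187843755 -0.022416482136917742
orange local -0.05128877749540333 -0.022424317585871326
pair [[ 0.56100465 -0.20545953  0.086     ]]
```

Request:
step_arm --series '[-0.047,-0.04,0,-0.05,-0.095,-0.08,0,-0.1,-0.142,-0.12,0,-0.15,-0.19,-0.16,0,-0.2,-0.237,-0.2,0,-0.25,-0.285,-0.24,0,-0.3,-0.332,-0.28,0,-0.35,-0.38,-0.32,0,-0.389]' --gripper 0

```text
time: 2.2
tool_pos: [0.478, 0.2049, 0.2318]
tcp_rot: [-0.075, 3.14, 0.001]
wrist_force: [1.5, 0.5, -0.4]
width: -0.003
grip_force: 0.0
```

Request:
step_arm --series '[0,-0.058,0,0,0,-0.116,0,0,0,-0.174,0,0,0.001,-0.231,0.01,0,0.001,-0.289,0.025,0,0.001,-0.347,0.04,0,0.001,-0.405,0.06,0,0.001,-0.462,0.08,0]'

```text
time: 3.2
tool_pos: [0.4977, -0.2571, 0.1512]
tcp_rot: [-0.072, 3.139, -0.001]
wrist_force: [1.3, -0.6, 0.2]
width: -0.002
grip_force: 0.0
```

```bash
python3 - <<'E'
from h import *
s=monitor.read_state();print(s["time"],s["tool_pos"],s["tcp_rot"],s["q"])
a=[]
for c,u,v in(("top",340,170),("scene",150,190)):
    p=viewer.read_camera(c);a.append(cv2.resize(np.ascontiguousarray(p["image"][v:v+150,u:u+150,::-1]),(400,400),interpolation=cv2.INTER_CUBIC))
cv2.imwrite("pics/c1.png",np.hstack(a))
E
```

```text
3.2 [ 0.49766628 -0.25708696  0.15122234] [-7.19259906e-02  3.13946055e+00 -9.06460772e-04] [-5.21408692e-01  1.11563994e-01  1.93722739e+00  2.06843764e-04
  1.09138323e+00 -2.13811289e+00]
```

View pics/c1.png

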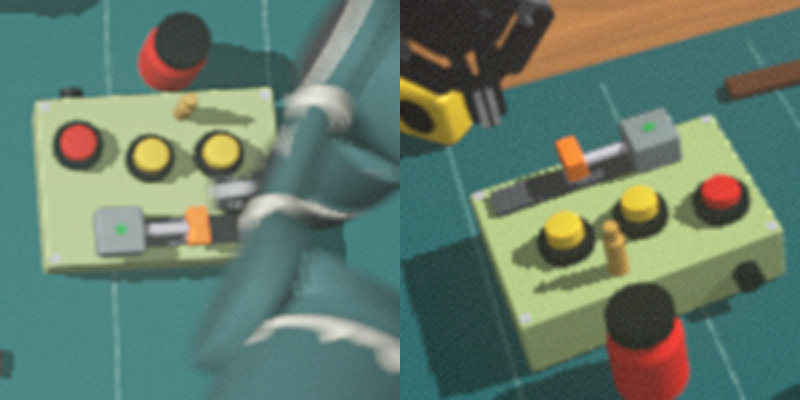

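Request:
step_arm --series '[0,0,0.04,0,0,0,0.073,0,0,0.015,0.073,0,0,0.023,0.073,0,0,0.031,0.073,0,0,0.038,0.073,0,0,0.044,0.073,0,0,0.044,0.073,0]'

```text
time: 4.3
tool_pos: [0.4961, -0.2105, 0.0789]
tcp_rot: [-0.073, 3.139, 0.0]
wrist_force: [0.2, 0.4, -0.2]
width: 0.0
grip_force: 0.1
```

Request:
step_arm --series '[0,0.004,0,0,0,0.007,0,0,0,0.01,0,0,0,0.01,0,0]'

```text
time: 4.8
tool_pos: [0.495, -0.2007, 0.0782]
tcp_rot: [0.073, -3.141, -0.0]
wrist_force: [0.5, -1.1, 0.7]
width: 0.001
grip_force: 0.7
```

```bash
python3 - <<'E'
from h import *
a=[]
for c,u,v in(("top",340,170),("scene",150,190)):
    p=viewer.read_camera(c);a.append(cv2.resize(np.ascontiguousarray(p["image"][v:v+150,u:u+150,::-1]),(400,400),interpolation=cv2.INTER_CUBIC))
cv2.imwrite("pics/c2.png",np.hstack(a))
s=monitor.read_state();print(s["wrist_force"])
E
```

```text
[ 0.97908458 -0.61724176  1.67196555]
```

View pics/c2.png

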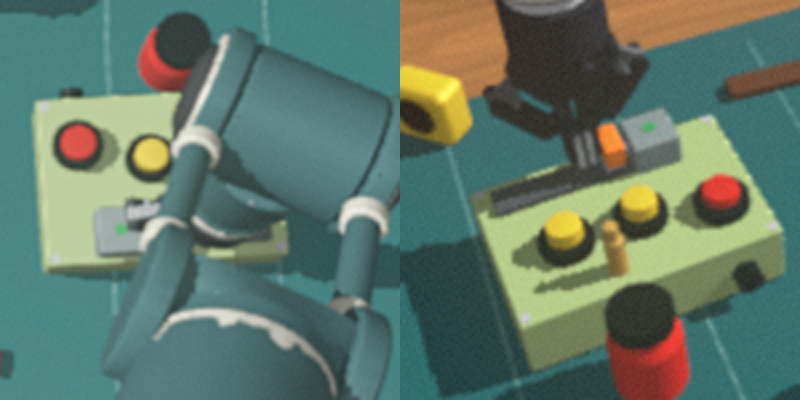

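Request:
step_arm --series '[0,0.002,0,0,0,0.004,0,0,0,0.004,0,0]'

```text
time: 5.28
tool_pos: [0.4948, -0.1997, 0.0782]
tcp_rot: [-0.075, 3.14, -0.008]
wrist_force: [-0.2, -12.1, -2.6]
width: 0.002
grip_force: 5.7
```

Request:
step_arm --series '[0,-0.015,0,0,0,-0.02,-0.05,0,0,-0.02,-0.07,0]'

```text
time: 5.65
tool_pos: [0.4967, -0.2178, 0.1504]
tcp_rot: [-0.071, 3.139, -0.0]
wrist_force: [1.2, -0.4, 0.9]
width: 0.001
grip_force: 0.0
```

Request:
step_arm --series '[-0.033,0.004,0,0,-0.066,0.008,0,0,-0.066,0.008,0.02,0,-0.066,0.008,0.035,0,-0.066,0.008,0.035,0,-0.066,0.008,0.035,0]' --gripper 0.56

```text
time: 6.4
tool_pos: [0.5605, -0.206, 0.1129]
tcp_rot: [0.072, -3.14, -0.001]
wrist_force: [0.1, -0.2, 0.9]
width: 0.561
grip_force: 0.0
```

```bash
python3 - <<'E'
from h import *
s=monitor.read_state();print(s["time"],s["tool_pos"],s["tcp_rot"],s["width"],s["wrist_force"])
a=[]
for c,u,v in(("top",365,185),("scene",180,205)):
    p=viewer.read_camera(c);a.append(cv2.resize(np.ascontiguousarray(p["image"][v:v+100,u:u+100,::-1]),(400,400),interpolation=cv2.INTER_CUBIC))
    t=np.array(s["tool_pos"]);y=np.array([-.0477,.9989,0])*.03
    print(c,[np.round((q-[u,v])*4+1.5).tolist() for q in proj(p,[t,t+y,t-y])])
    print([(round(r["score"],2),np.round((np.array(r["point"])-[u,v])*4)) for n in("reset_left_top","reset_right_top") for r in viewer.spot_point(p,n)[:1]])
cv2.imwrite("pics/c3.png",np.hstack(a))
E
```

```text
6.4 [ 0.56050179 -0.20601892  0.1129261 ] [ 7.16486454e-02 -3.13977840e+00 -7.45839198e-04] 0.5606908069794675 [ 0.12706174 -0.19336271  0.86631236]
top [[192.0, 155.0], [138.0, 158.0], [246.0, 152.0]]
[(0.46, array([131., 158.]))]
scene [[174.0, 214.0], [231.0, 195.0], [115.0, 235.0]]
[(0.69, array([238., 229.])), (0.6, array([124., 263.]))]
```

View pics/c3.png

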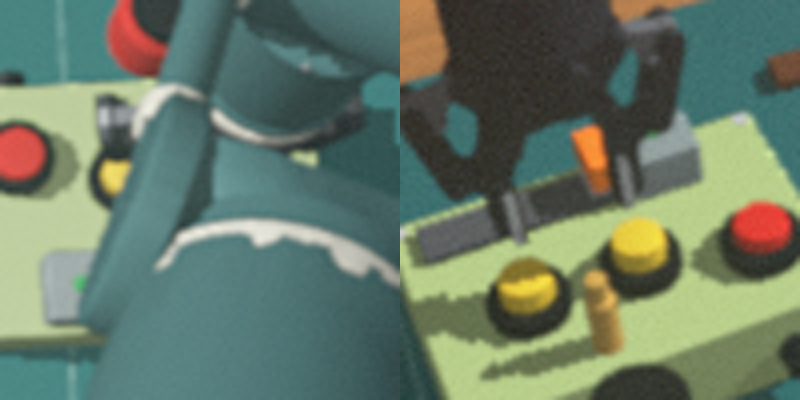

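```bash
python3 - <<'E'
from h import *
s=monitor.read_state()
p=viewer.read_camera("scene");u,v=196,235
im=cv2.resize(np.ascontiguousarray(p["image"][v:v+50,u:u+66,::-1]),(792,600),interpolation=cv2.INTER_CUBIC)
cv2.imwrite("pics/c4.png",im)
f=lambda X:np.round((proj(p,X)-[u,v])*12+5.5).tolist()
t=np.array(s["tool_pos"]);y=np.array([-.0477,.9989,0]);x=np.array([.9989,.0477,0]);z=np.array([0,0,1.])
print("front edge y+-30",f([t+.011*x+.03*y,t+.011*x-.03*y]))
print("tips mid at button z",f([t+.03*y-.0269*z,t-.03*y-.0269*z]))
print("px/mm x,y,z",(np.array(f([t+.01*x,t+.01*y,t+.01*z]))-f([t])[0])/10)
E
```

```text
front edge y+-30 [[524.0, 268.0], [175.0, 389.0]]
tips mid at button z [[522.0, 335.0], [182.0, 454.0]]
px/mm x,y,z [[ 1.9  3.9]
 [ 5.7 -2. ]
 [-0.9 -4.2]]
```

View pics/c4.png

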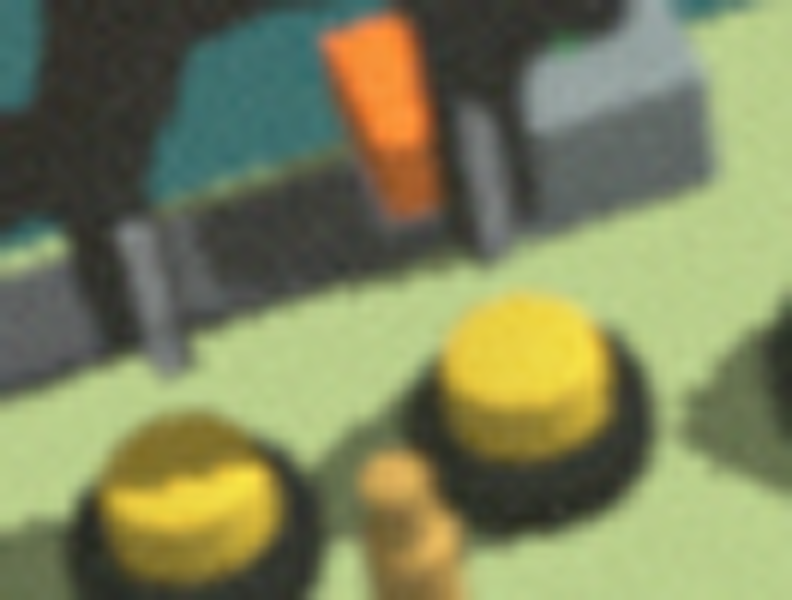

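Request:
step_arm --series '[-0.003,0.003,0,0,-0.003,0.003,0.01,0,-0.003,0.003,0.02,0,-0.003,0.003,0.02,0]' --gripper 0.62

```text
time: 7.25
tool_pos: [0.5628, -0.2023, 0.0913]
tcp_rot: [0.073, -3.138, -0.002]
wrist_force: [0.1, 0.4, -0.5]
width: 0.622
grip_force: 0.0
```

```bash
python3 - <<'E'
from h import *
s=monitor.read_state();print(s["time"],s["tool_pos"],s["width"],s["wrist_force"])
p=viewer.read_camera("scene");u,v=196,235
cv2.imwrite("pics/c5.png",cv2.resize(np.ascontiguousarray(p["image"][v:v+50,u:u+66,::-1]),(792,600),interpolation=cv2.INTER_CUBIC))
E
```

```text
7.25 [ 0.56284307 -0.20227244  0.09132522] 0.6224370393697082 [ 0.05910549  0.44422925 -0.47294847]
```

View pics/c5.png

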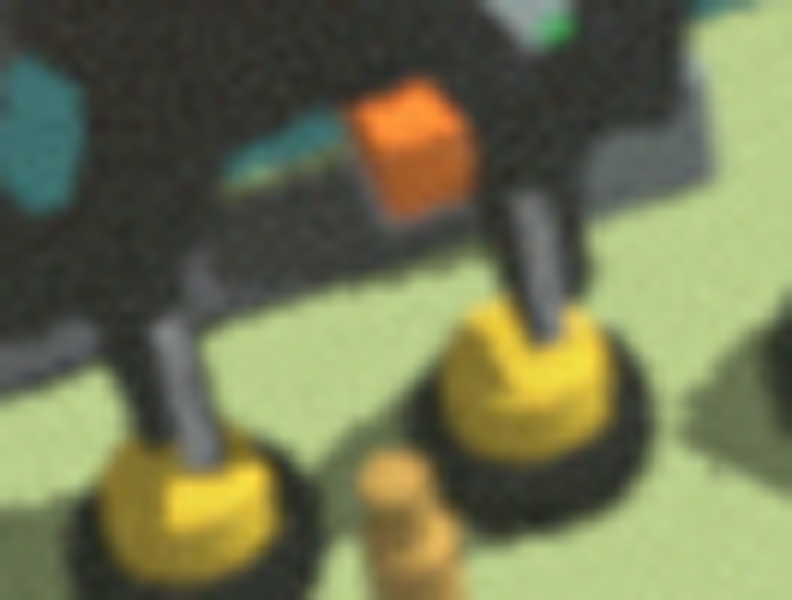

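Request:
step_arm --series '[-0.003,-0.001,0,0,-0.003,-0.001,0.005,0,-0.003,-0.001,0.009,0,-0.003,-0.001,0.013,0,-0.003,-0.001,0.016,0]'

```text
time: 7.92
tool_pos: [0.5673, -0.2037, 0.0777]
tcp_rot: [0.073, -3.141, -0.0]
wrist_force: [-2.7, 0.7, 5.8]
width: 0.624
grip_force: 3.0
```

Request:
step_arm --series '[0,0,0.003,0,0,0,0.006,0,0,0,0.008,0,0,0,0.008,0]'

```text
time: 8.43
tool_pos: [0.5673, -0.2037, 0.0723]
tcp_rot: [0.073, -3.141, 0.0]
wrist_force: [-7.8, 2.6, 17.8]
width: 0.617
grip_force: 9.1
```

Request:
step_arm --series '[0,0,0.001,0,0,0,0.001,0,0,0,0.001,0,0,0,0.001,0,0,0,0.001,0,0,0,0.001,0,0,0,0.001,0,0,0,0.001,0]'

```text
time: 9.43
tool_pos: [0.5674, -0.2037, 0.0722]
tcp_rot: [-0.073, 3.141, -0.0]
wrist_force: [-8.8, 3.9, 23.1]
width: 0.619
grip_force: 11.5
```

```bash
python3 - <<'E'
from h import *
s=monitor.read_state();print(s["time"],s["tool_pos"],s["width"],s["wrist_force"],s["torque"])
p=viewer.read_camera("scene");u,v=196,235
cv2.imwrite("pics/c6.png",cv2.resize(np.ascontiguousarray(p["image"][v:v+50,u:u+66,::-1]),(792,600),interpolation=cv2.INTER_CUBIC))
E
```

```text
9.425 [ 0.56739251 -0.20373662  0.07223754] 0.6193711694978694 [-8.83677308  3.87309644 23.1030579 ] [0.62926858 1.67595069 0.02420141]
```

View pics/c6.png

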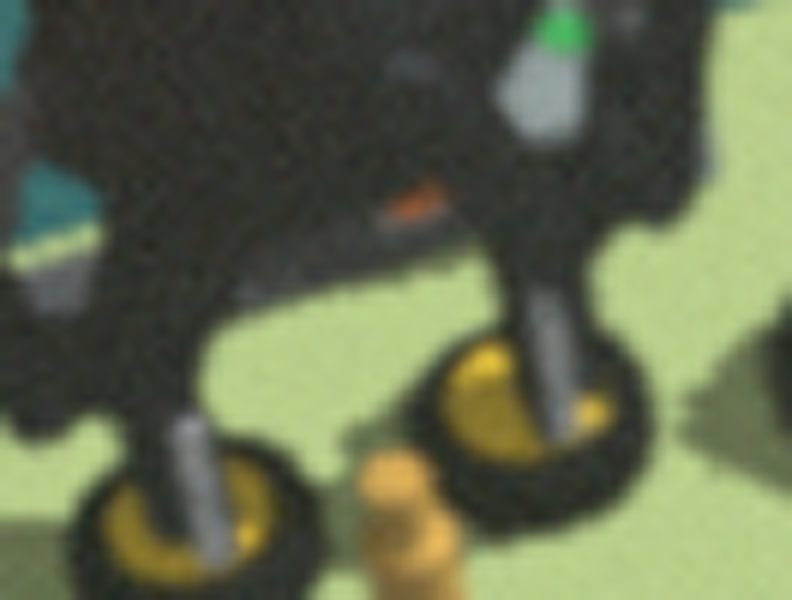

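Picture: both yellow buttons sit flush in their housings under the fingertips, around (190,510) and (530,400). I'm holding.

Request:
step_arm --series '[0,0,0,0,0,0,0,0,0,0,0,0,0,0,0,0,0,0,0,0,0,0,0,0,0,0,0,0,0,0,0,0]'

```text
time: 10.48
tool_pos: [0.5674, -0.2037, 0.0722]
tcp_rot: [-0.073, 3.141, -0.0]
wrist_force: [-10.1, 3.6, 22.4]
width: 0.622
grip_force: 11.5
```

Request:
step_arm --series '[0,0,0,0,0,0,0,0,0,0,0,0,0,0,0,0,0,0,0,0,0,0,0,0,0,0,0,0,0,0,0,0]'

```text
time: 11.48
tool_pos: [0.5674, -0.2037, 0.0722]
tcp_rot: [-0.073, 3.141, -0.0]
wrist_force: [-9.6, 3.6, 23.3]
width: 0.624
grip_force: 11.5
```

Request:
step_arm --series '[0,0,-0.02,0,0,0,-0.06,0,0,0,-0.1,0,0,0,-0.14,0,0,0,-0.14,0,0,0,-0.14,0]'

```text
time: 12.22
tool_pos: [0.5669, -0.2035, 0.2077]
tcp_rot: [0.073, -3.14, -0.0]
wrist_force: [-0.5, 0.4, -0.7]
width: 0.622
grip_force: 0.0
```

```bash
python3 - <<'E'
from h import *
s=monitor.read_state();print(s["time"],s["tool_pos"],s["wrist_force"],s["joint_vel"])
p=viewer.read_camera("scene");u,v=165,205
cv2.imwrite("pics/c7.png",cv2.resize(np.ascontiguousarray(p["image"][v:v+140,u:u+160,::-1]),(640,560),interpolation=cv2.INTER_CUBIC))
E
```

```text
12.225 [ 0.56690383 -0.20350299  0.20772778] [-0.45964053  0.35326537 -0.67829907] [1.82671461e-03 1.71313322e-02 2.59282621e-02 5.83911626e-04
 2.23501886e-03 5.60172742e-05]
```

View pics/c7.png

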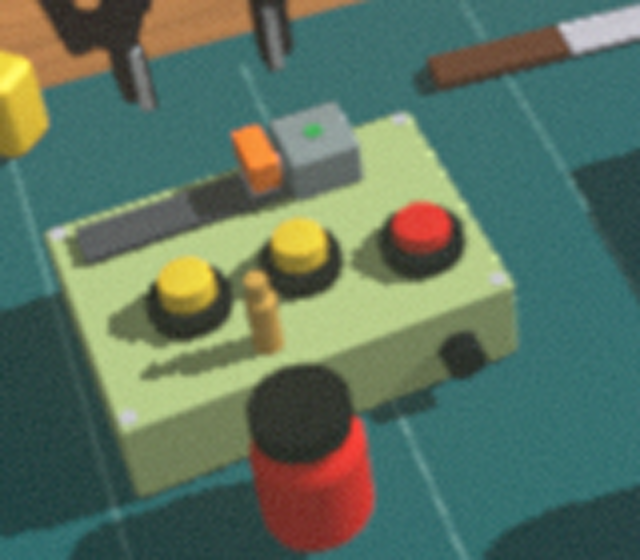

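The slide is home against the receiver at (260,160). Both yellow buttons are back up at (187,285) and (298,245), the drift pin and jar haven't moved, and the gripper is clear of everything.

```bash
python3 -c "
from workcell import job
print(job.finish_job())"
```

```text
the job is handed in; nothing more can be done
None
```

I handed the job in at about 12 s: the slide is home, both yellow buttons were held down together for about 3 s and came back up, and the red stop, white buttons and loose things were left alone; no verdict came back.

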